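Find the concealed catch on the probe interface unit and spring its battery door

ROBOT

A 6-joint arm with a two-finger parallel gripper is mounted at the origin on the work surface. World frame = base frame: x ahead of the robot, y to its left, z up, the work surface at z = 0. Lengths are in m, angles in degrees, forces in N, time in s.
With the tool pointing down it reaches from about 0.4 to 0.825 m from the base axis. Payload 7 kg.
Tool frame: the origin (TCP) lies midway between the tips of the shut fingers; the grasp point (between the pads) lies 19 mm behind it; z points along the fingers, y is the line along which they close (so a half turn about z gives the same grasp; the last joint's range is limited). The gripper opens to 88 mm and grips with 3 to 60 N. Pads are 19 mm wide; open, the fingers measure 130 mm over their backs; the gripper's body (78 mm by 193 mm) begins 47 mm behind the grasp point.
Start: joints at [-50.701, 20.546, 0.682, 0, -70.136, -16.507], TCP at [0.261, -0.622, 0.227] pointing down, gripper open.
Joint ranges: [-176.03, 176.03], [-82.01, 121.73], [-58.28, 71.71], [-173.87, 95.51], [-174.79, -0.11], [-173.66, 173.66]. Speed limits (degrees/s): [136.94, 136.94, 172.46, 180, 180, 180].

INTERFACE

Orientations are given as [roll, pitch, yaw] about the fixed x, y, z axes, in that order (R = Rz(yaw) Ry(pitch) Rx(roll)).
In Python, from plant import r gives the robot as it stands. The module is installed in compiled form; this text tells all that it offers.
- The arm moves only by the tool play_rows, never from a script. Its argument "rows" is a list of rows, each an object with "slide": the shift along the tool's x, y, z as a fraction of full scale, a list of three; "delta_rot": the turn, a rotation vector about the tool's x, y, z as a fraction of full scale, a list of three; "fingers": the opening, from -1 (shut) to 1 (fully open). In form: [{"slide": [x, y, z], "delta_rot": [rx, ry, rz], "fingers": fingers}, ...]. A call has 1 to 8 rows; each row shifts and turns the commanded pose from where the row before left it, along the tool's axes as they then stand; what a row does not reach is not made up. Full scale, the value 1, is 0.15 m for a shift and 0.08 rad for a turn. A row lasts 1/8 s, in which the tool goes at most 62.5 mm and 10.7 degrees, less where a joint would pass 70% of its speed; a pose out of reach is approached as far as the arm can. A call with a number of a shift or a turn outside -1 to 1 is refused whole. A call with a gripper value outside its range is refused whole. The fingers move at their own pace and stop on an object; "squeeze" is the grip in N (left out, the last holds). Time passes only in rows, so rows that do not move let the fingers close. It gives the time, the measured TCP pose, the force, the opening and the grip force at its end, in the units of the state.
- r.get_state(): the state, without advancing time (a new reading comes with each control period).
- r.capture(name): name is "side" or "top"; returns a dict with "image" (480x640x3 uint8, blue, green, red), "fx", "fy", "cx", "cy" (pixels), "R" (3x3) and "t" (3): a world point X has camera coordinates R X + t. Camera axes: x right, y down, z forward; pixel columns grow to the right and rows downward; lengths in m; the calibration is good to about 2 mm. A picture is of the moment at which its call begins. There is no depth.
- r.close_job(): hands the job in; it is judged then, once.
The state is a dict: "time_s": time; "joints": joint angles; "qd": joint speeds; "joint_torque": joint torques, N m; "tcp_pos": TCP position; "eef_rot": TCP orientation; "contact_force": force on the tool from outside, world axes, zero at the start; "moment": the same for the moment, N m; "gripper_width": finger opening in m; "gripper_force": force on a finger pad.
Only numpy, scipy, OpenCV 4.12 (cv2) and the standard library are available. Lean on these libraries where they do the work, as an engineer would, in place of code of your own. Each camera call takes 0.05 s, during which the arm holds its last target. There are 200 camera calls.

TASK

The probe interface unit's battery door is held by a concealed catch under one of the four identical flush caps on its flat top. Feel along the caps with the fingertips, lightly and without hammering on them, find the one that gives, and press it so that the battery door springs open; then take the hand away, leaving the catch up and the door standing open. Do not pick up or push aside any of the things lying around and on the unit.

Things in the scene. Friction and masses are not known exactly. Their poses are not given: they have to be found in the camera images.
- unit: fixed white box with flat grey top, 200 (x) x 300 (y) x 55 mm (z). Origin: centre of its underside, on the table; x points away from the robot's side, y left along its long side. Along y, near the robot, lies a row of four identical 50 mm square caps (52 mm openings, 66 mm pitch), faces 2 mm below the top. Three are rigid blanks, one the sprung catch: alike to the eye; which is which varies
- cap_a (a point): centre of the face of the leftmost cap (unpressed), at x = -50, y = +99, z = 53 mm in the unit's frame; fixed to the unit, axes as the unit's
- cap_b (a point): centre of the face of the second from left cap (unpressed), at x = -50, y = +33, z = 53 mm in the unit's frame; fixed to the unit, axes as the unit's
- cap_c (a point): centre of the face of the second from right cap (unpressed), at x = -50, y = -33, z = 53 mm in the unit's frame; fixed to the unit, axes as the unit's
- cap_d (a point): centre of the face of the rightmost cap (unpressed), at x = -50, y = -99, z = 53 mm in the unit's frame; fixed to the unit, axes as the unit's
- catch (a joint): how far the catch, whichever cap it is, is pressed down: 0 at rest, 0.006 m at its stop. Sprung: about 1.6 N to start, 5.5 N at the stop; comes back up when let go. It lets go of the door at about 0.004 m. The blanks do not move
- door (a joint): angle of the battery door (76 x 156 mm, behind the row of caps, hinged on its far edge): 0 shut and flush, 1.1 rad fully open. While caught it cannot open; once the catch lets go, its own spring swings it up within about a second and it stays open
- door_edge (a point): middle of the door's free edge (the edge towards the caps), upper face; shut it is at x = 7, y = -35, z = 55 mm in the unit's frame, and it rises up to 70 mm above that as the door opens, moving away from the caps
- ring_gauge: bystander: steel ring, 44 mm outside, 28 mm bore, 14 mm high, lying on the unit's top beside the battery door. Origin: centre of its underside
- gauge_block: bystander: flat steel block 35 x 30 x 9 mm on the table between unit and robot. Origin: centre of its underside
- ball_stand: bystander: black reference-ball stand, 70 mm foot, 152 mm tall, with a white 30 mm ball on top, on the table beyond the unit. Origin: centre of its underside
- cleaner_jar: bystander: small closed jar, 44 mm across, 70 mm tall, on the table left of the unit. Origin: centre of its underside
- hex_driver: bystander: screwdriver, 160 mm long, lying on the table right of the unit. Origin: under it; x runs from handle to tip
- bushing: bystander: flanged aluminium bushing, 60 mm flange, 45 mm tall, on the table beyond and left of the unit. Origin: centre of its underside
- stylus_case: bystander: flat black case 60 x 90 x 22 mm on the table beyond and right of the unit. Origin: centre of its underside

How it is judged (in metres and radians):
On the way:
1. the catch is pressed in (at least 3 mm) (value of joint catch above 0.003 m).
At the end, for the whole second after the job is handed in: The battery door stands open (more than 0.9 rad) and still, the catch has come back up (less than 1 mm in), and every bystander is within 20 mm of where it started (value of joint door above 0.9 rad and velocity of joint door between -0.1 and 0.1 rad/s and value of joint catch below 0.001 m and distance of each of ring_gauge, gauge_block, ball_stand, cleaner_jar, hex_driver, bushing, stylus_case from where it was at the start of the episode below 0.02 m); the robot touches nothing.
It fails at once if a bystander is picked up or pushed aside (moved more than 20 mm) (distance of any of ring_gauge, gauge_block, ball_stand, cleaner_jar, hex_driver, bushing, stylus_case from where it was at the start of the episode above 0.02 m).
It fails at once if the arm or hand presses on anything with more than 80 N (contact force between the arm and anything else above 80 N).
It also fails if it takes over 48 s, if anything falls off the work surface, if the arm or the gripper's body presses on something with over 40 N, if the wrist force passes 120 N, or if a joint passes its speed limit or range.

## Working session

There is one attempt and no reset: what is moved stays moved. The work goes in short steps, Python scripts to look and compute and a tool call to move; the robot and the scene stay as the last step left them, time stands still between calls to the robot, and variables do not carry over. Pictures are saved under pics/ and viewed, at most 10 in all, crops included, and the job is handed in when it is done.

Besides the shell and the picture viewer there is one more tool, called after "Call:" as name(argument=value, ...) on one line, values as JSON. play_rows: Moves the arm, as the interface text tells. Shift numbers are shares of 0.15 m and turn numbers shares of 0.08 rad, none past 1 either way. Its arguments: {"type":"object","properties":{"rows":{"type":"array"},"squeeze":{"type":"number"}},"required":["rows"]}

```bash
mkdir -p pics; python3 - <<'E'
from plant import r
import cv2,pickle
d={}
for n in("top","side"):
    c=r.capture(n);d[n]=c;cv2.imwrite(f"pics/{n}0.png",c["image"])
    print(n,c["fx"],c["cx"],c["cy"],c["R"],c["t"])
pickle.dump(d,open("c.pkl","wb"))
s=r.get_state();print(s)
E
```

```text
top 472.6054176813694 316.5950292093338 238.48669157070364 [[ 0.02670438 -0.99963935 -0.00283732]
 [-0.97911006 -0.02558343 -0.20171509]
 [ 0.20156975  0.00816472 -0.97944013]] [0.02250837 0.57100003 0.87373379]
side 454.2098026475707 317.47428950902383 238.7499247576936 [[-0.98541261 -0.16991953  0.00945216]
 [-0.1255142   0.68813981 -0.71463962]
 [ 0.11492682 -0.70540127 -0.69942896]] [0.56411807 0.10105031 0.85778388]
{'time_s': 0.1, 'joints': array([-5.07002549e+01,  2.05883048e+01,  6.38077952e-01, -1.66886380e-02,
       -7.01345592e+01, -1.65083318e+01]), 'qd': array([-0.01444074, -0.10132805,  0.1643194 ,  0.02884036,  0.01794143,
       -0.04210191]), 'joint_torque': array([-3.94386749e-03, -5.84162951e+01,  2.93747771e+01,  7.01545537e+00,
        1.01248693e-02, -7.91937191e-05]), 'tcp_pos': array([ 0.26129617, -0.62190194,  0.22570149]), 'eef_rot': array([ 1.79914251e+02, -9.05206976e-03, -1.57214263e+02]), 'contact_force': array([-0.08297656, -0.10936945, -0.64970514]), 'moment': array([-0.00145162, -0.03257178,  0.03015004]), 'gripper_force': 0.0, 'gripper_width': 0.08779812397858403}
```

View pics/top0.png

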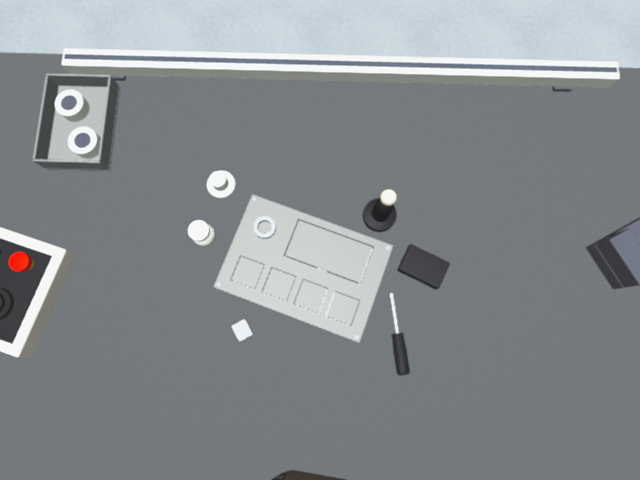

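View pics/side0.png

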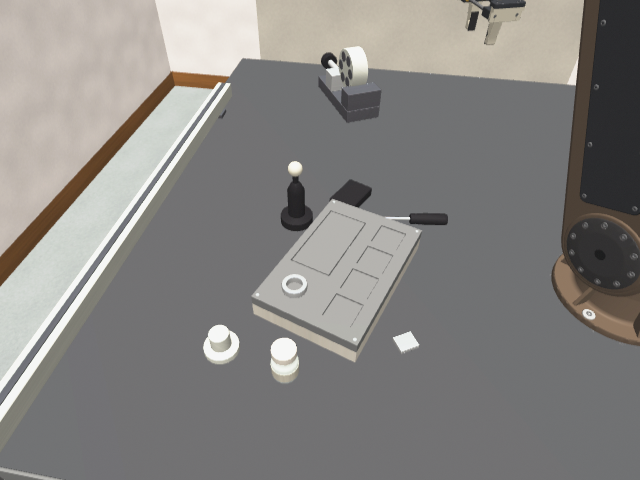

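The top view shows the unit with top corners at about (253,197), (216,288), (358,340) and (391,246), and caps a to d at about (247,272), (279,284), (311,296) and (343,308). In the side view its corners are at about (257,294), (356,347), (421,232) and (335,202). I'll fit the pose to both.

```bash
cat >h.py <<'E'
import numpy as np
def proj(c,X):
    p=np.asarray(X)@c["R"].T+c["t"];return np.c_[c["fx"]*p[:,0]/p[:,2]+c["cx"],c["fy"]*p[:,1]/p[:,2]+c["cy"]]
def W(p,L):
    L=np.asarray(L,float);c,s=np.cos(p[2]),np.sin(p[2])
    return np.c_[p[0]+c*L[:,0]-s*L[:,1],p[1]+s*L[:,0]+c*L[:,1],L[:,2]]
caps=[(-.05,y,.053) for y in(.099,.033,-.033,-.099)]
E
python3 - <<'E'
from h import *;import pickle,cv2
from scipy.optimize import least_squares
d=pickle.load(open("c.pkl","rb"))
C=[(.1,.15,.055),(-.1,.15,.055),(-.1,-.15,.055),(.1,-.15,.055)]
T=np.array([(253,197),(216,288),(358,340),(391,246),(247,272),(279,284),(311,296),(343,308)])
S=np.array([(257,294),(356,347),(421,232),(335,202)])
f=lambda p:np.r_[(proj(d["top"],W(p,C+caps))-T).ravel(),(proj(d["side"],W(p,C))-S).ravel()]
o=least_squares(f,[.6,0,-.3],loss="soft_l1");print(o.x,np.degrees(o.x[2]));print(f(o.x).reshape(-1,2).round(1))
p=o.x;print(W(p,caps),np.hypot(*W(p,caps)[:,:2].T));np.save("p.npy",p)
ims=[]
for n in d:
    im=d[n]["image"].copy()
    for L in (C,[(-.05+a,y+b,.053) for y in(.099,) for a,b in((.026,.026),(-.026,.026),(-.026,-.026),(.026,-.026))],[(-.05+a,y+b,.055) for y in(-.099,) for a,b in((.026,.026),(-.026,.026),(-.026,-.026),(.026,-.026))],[(.007,-.035-.078,.055),(.007,-.035+.078,.055),(.083,.043,.055),(.083,-.113,.055)]):
        cv2.polylines(im,[np.round(proj(d[n],W(p,L))*8).astype(int)],True,(0,0,255),1,cv2.LINE_AA,3)
    x,y=(200,180) if n=="top" else (240,190)
    ims.append(cv2.resize(im[y:y+180,x:x+200],(400,360)))
cv2.imwrite("pics/o.png",np.hstack(ims))
E
```

```text
[ 0.51493561  0.0612836  -0.3368015 ] -19.297304443899524
[[-0.7 -2.9]
 [-3.  -1.3]
 [ 0.6  3.1]
 [ 2.  -0. ]
 [ 0.3  0.2]
 [-0.3  0.2]
 [-0.7  0.3]
 [-0.6  0.5]
 [-6.   0.9]
 [ 0.9 -2.2]
 [ 1.5 -2. ]
 [-2.3 -4. ]]
[[ 0.50046131  0.17124494  0.053     ]
 [ 0.4786503   0.10895305  0.053     ]
 [ 0.45683928  0.04666116  0.053     ]
 [ 0.43502826 -0.01563073  0.053     ]] [0.52894835 0.49089395 0.45921606 0.43530898]
```

View pics/o.png

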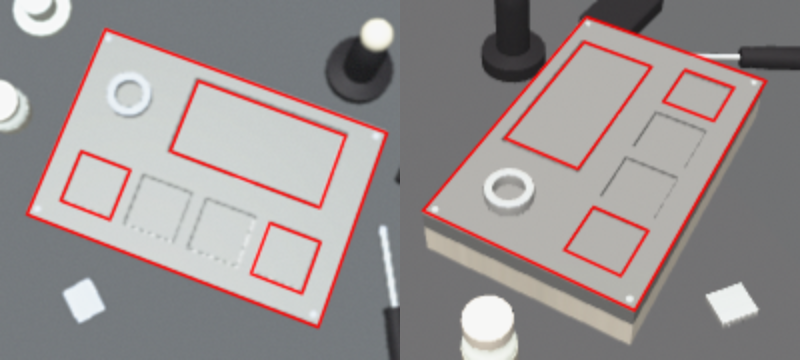

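The overlay fits within about 1 px: d is at (0.435,-0.016), and the row runs along the unit's y. I'll shut the fingers and turn the tool so that its y axis lies along the row, which keeps the gripper body clear of the door's swing.

Call:
play_rows(rows=[{"slide":[0,0,0],"delta_rot":[0,0,1],"fingers":-1},{"slide":[0,0,0],"delta_rot":[0,0,1],"fingers":-1},{"slide":[0,0,0],"delta_rot":[0,0,1],"fingers":-1},{"slide":[0,0,0],"delta_rot":[0,0,1],"fingers":-1},{"slide":[0,0,0],"delta_rot":[0,0,1],"fingers":-1},{"slide":[0,0,0],"delta_rot":[0,0,1],"fingers":-1},{"slide":[0,0,0],"delta_rot":[0,0,1],"fingers":-1},{"slide":[0,0,0],"delta_rot":[0,0,1],"fingers":-1}], squeeze=10)

```text
time_s: 1.1
tcp_pos: [0.2613, -0.622, 0.226]
eef_rot: [180.0, -0.0, 166.0]
contact_force: [0.4, -0.1, -0.5]
gripper_width: 0.0131
gripper_force: 0.0
```

Call:
play_rows(rows=[{"slide":[0,0,0],"delta_rot":[0,0,1],"fingers":-1},{"slide":[0,0,0],"delta_rot":[0,0,0.2],"fingers":-1},{"slide":[0,0,0],"delta_rot":[0,0,0],"fingers":-1}])

```text
time_s: 1.48
tcp_pos: [0.2614, -0.6222, 0.2263]
eef_rot: [180.0, -0.0, 160.7]
contact_force: [0.3, -0.3, 0.5]
gripper_width: 0.0004
gripper_force: 0.0
```

```bash
cat >>h.py <<'E'
def go(k,z):
    from plant import r
    from scipy.spatial.transform import Rotation as Ro
    s=r.get_state();R=Ro.from_euler("xyz",s["eef_rot"],degrees=True);p=np.load("p.npy")
    t=W(p,[caps["abcd".index(k)]])[0];t[2]=z
    G=Ro.from_euler("xyz",[180,0,np.degrees(p[2])+180],degrees=True)
    print("slide",(R.inv().apply(t-s["tcp_pos"])/.15).round(3),"rot",((R.inv()*G).as_rotvec()/.08).round(2),"tcp",s["tcp_pos"].round(4),"F",s["contact_force"].round(2),"t",s["time_s"],s["gripper_width"])
E
python3 -c "from h import *;go('d',.15)"
```

```text
slide [0.244 4.199 0.51 ] rot [ 0. -0. -0.] tcp [ 0.2614 -0.6222  0.2263] F [ 0.26 -0.35  0.47] t 1.475 0.0003828932689017029
```

Call:
play_rows(rows=[{"slide":[0.02,0.35,0],"delta_rot":[0,0,0],"fingers":-1},{"slide":[0.02,0.35,0],"delta_rot":[0,0,0],"fingers":-1},{"slide":[0.02,0.35,0],"delta_rot":[0,0,0],"fingers":-1},{"slide":[0.02,0.35,0],"delta_rot":[0,0,0],"fingers":-1},{"slide":[0.02,0.35,0],"delta_rot":[0,0,0],"fingers":-1},{"slide":[0.02,0.35,0],"delta_rot":[0,0,0],"fingers":-1}])

```text
time_s: 2.22
tcp_pos: [0.3492, -0.3176, 0.2267]
eef_rot: [-180.0, 0.0, 160.7]
contact_force: [1.6, 0.2, 0.7]
gripper_width: 0.0003
gripper_force: 0.0
```

Call:
play_rows(rows=[{"slide":[0.02,0.35,0],"delta_rot":[0,0,0],"fingers":-1},{"slide":[0.02,0.35,0],"delta_rot":[0,0,0],"fingers":-1},{"slide":[0.02,0.35,0],"delta_rot":[0,0,0.0],"fingers":-1},{"slide":[0.02,0.35,0.1],"delta_rot":[0,0,0],"fingers":-1},{"slide":[0.02,0.35,0.2],"delta_rot":[0,0,0],"fingers":-1},{"slide":[0.02,0.35,0.2],"delta_rot":[0,0,0],"fingers":-1},{"slide":[0,0,0],"delta_rot":[0,0,0],"fingers":-1}])

```text
time_s: 3.1
tcp_pos: [0.4361, -0.0137, 0.1498]
eef_rot: [-179.9, -0.1, 160.9]
contact_force: [-0.2, -1.0, -0.0]
gripper_width: 0.0004
gripper_force: 0.0
```

```bash
python3 -c "from h import *;go('d',.06)"
```

```text
slide [ 0.001 -0.013  0.599] rot [-0.02 -0.03  0.05] tcp [ 0.4361 -0.0137  0.1498] F [-0.23 -1.02 -0.05] t 3.1 0.00040054210721148274
```

Call:
play_rows(rows=[{"slide":[0,-0.012,0.2],"delta_rot":[0,0,0],"fingers":-1},{"slide":[0,0,0.2],"delta_rot":[0,0,0],"fingers":-1},{"slide":[0,0,0.13],"delta_rot":[0,0,0],"fingers":-1},{"slide":[0,0,0.07],"delta_rot":[0,0,0],"fingers":-1},{"slide":[0,0,0],"delta_rot":[0,0,0],"fingers":-1},{"slide":[0,0,0],"delta_rot":[0,0,0],"fingers":-1}])

```text
time_s: 3.85
tcp_pos: [0.4365, -0.0177, 0.0624]
eef_rot: [180.0, 0.1, 160.6]
contact_force: [-0.2, -1.1, 0.6]
gripper_width: 0.0003
gripper_force: 0.0
```

Call:
play_rows(rows=[{"slide":[0,0,0.01],"delta_rot":[0,0,0],"fingers":-1},{"slide":[0,0,0.01],"delta_rot":[0,0,0],"fingers":-1},{"slide":[0,0,0.01],"delta_rot":[0,0,0],"fingers":-1},{"slide":[0,0,0],"delta_rot":[0,0,0],"fingers":-1}])

```text
time_s: 4.35
tcp_pos: [0.4358, -0.0177, 0.057]
eef_rot: [-180.0, -0.0, 160.6]
contact_force: [-0.0, 1.0, 0.3]
gripper_width: 0.0005
gripper_force: 0.0
```

Call:
play_rows(rows=[{"slide":[0,0,0.01],"delta_rot":[0,0,0],"fingers":-1},{"slide":[0,0,0],"delta_rot":[0,0,0],"fingers":-1}])

```text
time_s: 4.6
tcp_pos: [0.4358, -0.0177, 0.0554]
eef_rot: [-180.0, -0.0, 160.6]
contact_force: [-0.2, -0.1, 0.2]
gripper_width: 0.0006
gripper_force: 0.0
```

Call:
play_rows(rows=[{"slide":[0,0.012,0.005],"delta_rot":[0,0,0],"fingers":-1},{"slide":[0,0,0.006],"delta_rot":[0,0,0],"fingers":-1},{"slide":[0,0,0],"delta_rot":[0,0,0],"fingers":-1}])

```text
time_s: 4.97
tcp_pos: [0.4365, -0.016, 0.0538]
eef_rot: [-180.0, -0.0, 160.6]
contact_force: [-0.2, 0.6, -0.2]
gripper_width: 0.0008
gripper_force: 0.0
```

Call:
play_rows(rows=[{"slide":[0,0,0.006],"delta_rot":[0,0,0],"fingers":-1},{"slide":[0,0,0],"delta_rot":[0,0,0],"fingers":-1}])

```text
time_s: 5.22
tcp_pos: [0.4366, -0.016, 0.053]
eef_rot: [180.0, 0.0, 160.6]
contact_force: [-0.3, 0.7, 0.2]
gripper_width: 0.0008
gripper_force: 0.5
```

Call:
play_rows(rows=[{"slide":[0,0,0.006],"delta_rot":[0,0,0],"fingers":-1},{"slide":[0,0,0],"delta_rot":[0,0,0],"fingers":-1}])

```text
time_s: 5.48
tcp_pos: [0.4366, -0.016, 0.0522]
eef_rot: [180.0, 0.0, 160.6]
contact_force: [-0.1, 0.2, 2.2]
gripper_width: 0.0001
gripper_force: 1.0
```

Call:
play_rows(rows=[{"slide":[0,0,0.006],"delta_rot":[0,0,0],"fingers":-1},{"slide":[0,0,0],"delta_rot":[0,0,0],"fingers":-1}])

```text
time_s: 5.72
tcp_pos: [0.4366, -0.016, 0.0512]
eef_rot: [180.0, 0.0, 160.6]
contact_force: [-1.2, -0.8, 2.3]
gripper_width: -0.0
gripper_force: 1.3
```

Call:
play_rows(rows=[{"slide":[0,0,0.006],"delta_rot":[0,0,0],"fingers":-1},{"slide":[0,0,0],"delta_rot":[0,0,0],"fingers":-1}])

```text
time_s: 5.98
tcp_pos: [0.4366, -0.016, 0.0503]
eef_rot: [180.0, 0.0, 160.6]
contact_force: [-1.2, 0.6, 2.7]
gripper_width: 0.0006
gripper_force: 1.7
```

Cap d gives: the TCP is about 2.7 mm below the face at only 2.7 N, on the spring's slope. I'll keep pressing.

Call:
play_rows(rows=[{"slide":[0,0,0.006],"delta_rot":[0,0,0],"fingers":-1},{"slide":[0,0,0.006],"delta_rot":[0,0,0],"fingers":-1},{"slide":[0,0,0],"delta_rot":[0,0,0],"fingers":-1}])

```text
time_s: 6.35
tcp_pos: [0.4366, -0.016, 0.0485]
eef_rot: [180.0, 0.0, 160.6]
contact_force: [-0.6, 1.0, 4.9]
gripper_width: 0.0006
gripper_force: 2.2
```

Call:
play_rows(rows=[{"slide":[0,0,0.006],"delta_rot":[0,0,0],"fingers":-1},{"slide":[0,0,0],"delta_rot":[0,0,0],"fingers":-1},{"slide":[0,0,0],"delta_rot":[0,0,0],"fingers":-1}])

```text
time_s: 6.72
tcp_pos: [0.4366, -0.016, 0.0477]
eef_rot: [180.0, 0.0, 160.6]
contact_force: [-2.4, 0.4, 5.4]
gripper_width: 0.0005
gripper_force: 2.5
```

```bash
python3 - <<'E'
from plant import r
import cv2,numpy as np
a=r.capture("top")["image"][160:360,190:420];b=r.capture("side")["image"][130:370,220:480]
cv2.imwrite("pics/p1.png",np.hstack([cv2.resize(a,(400,400)),cv2.resize(b,(400,400))]))
E
```

```text
(no output)
```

View pics/p1.png

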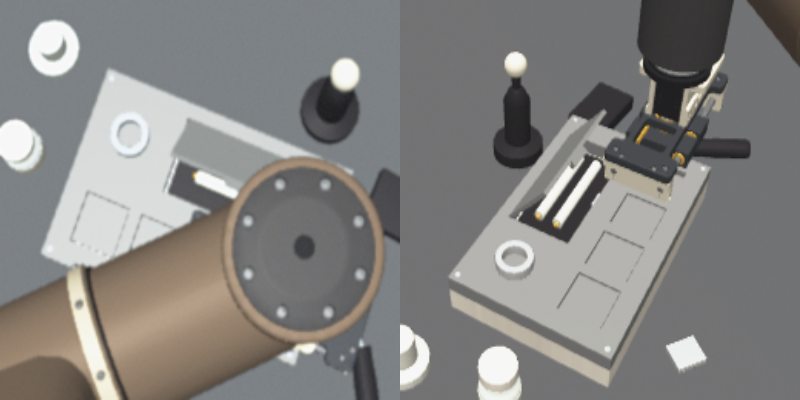

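The door is standing open with the battery bay exposed, at about (560,170) in the right half. I'll lift straight up, then move right and away at height.

Call:
play_rows(rows=[{"slide":[0,0,-0.03],"delta_rot":[0,0,0],"fingers":-1},{"slide":[0,0,-0.06],"delta_rot":[0,0,0],"fingers":-1},{"slide":[0,0,-0.2],"delta_rot":[0,0,0],"fingers":-1},{"slide":[0,0,-0.3],"delta_rot":[0,0,0],"fingers":-1},{"slide":[0,0,-0.3],"delta_rot":[0,0,0],"fingers":-1},{"slide":[0,0,-0.2],"delta_rot":[0,0,0],"fingers":-1}])

```text
time_s: 7.58
tcp_pos: [0.4366, -0.016, 0.2137]
eef_rot: [179.9, 0.1, 160.6]
contact_force: [0.3, 0.8, -0.9]
gripper_width: 0.0005
gripper_force: 0.0
```

Call:
play_rows(rows=[{"slide":[0,-0.3,0],"delta_rot":[0,0,0],"fingers":-1},{"slide":[0,-0.35,0],"delta_rot":[0,0,0],"fingers":-1},{"slide":[0,-0.35,0],"delta_rot":[0,0,0],"fingers":-1},{"slide":[0,-0.35,0],"delta_rot":[0,0,0],"fingers":-1},{"slide":[0,-0.35,0],"delta_rot":[0,0,0],"fingers":-1},{"slide":[0,-0.3,0],"delta_rot":[0,0,0],"fingers":-1},{"slide":[0,0,0],"delta_rot":[0,0,0],"fingers":-1},{"slide":[0,0,0],"delta_rot":[0,0,0],"fingers":-1}])

```text
time_s: 8.57
tcp_pos: [0.3365, -0.2989, 0.2112]
eef_rot: [180.0, -0.0, 160.5]
contact_force: [0.3, 0.1, 0.2]
gripper_width: 0.0007
gripper_force: 0.0
```

```bash
python3 - <<'E'
from plant import r
import cv2,numpy as np
a=r.capture("top")["image"][160:390,190:450];b=r.capture("side")["image"][130:390,200:480]
cv2.imwrite("pics/p2.png",np.hstack([cv2.resize(a,(400,400)),cv2.resize(b,(400,400))]))
E
```

```text
(no output)
```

View pics/p2.png

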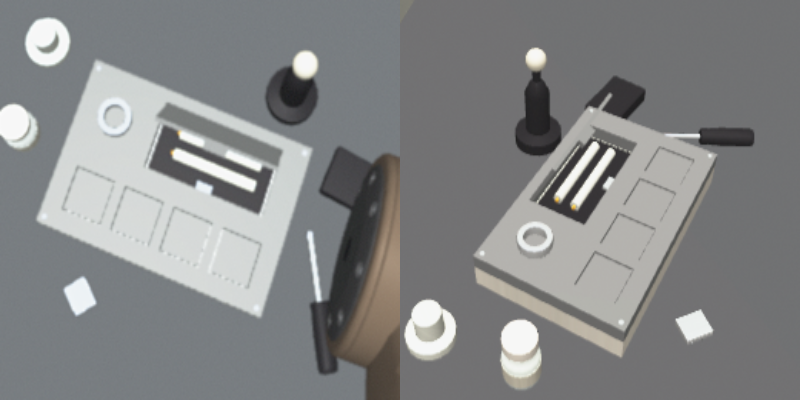

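The door is open, the caps are flush again and nothing has been moved. I'll check the door angle against where its free edge should appear before handing in.

```bash
python3 - <<'E'
from h import *;import pickle
d=pickle.load(open("c.pkl","rb"));p=np.load("p.npy")
for a in(.7,.9,1.1):
    E=[(.083-.076*np.cos(a),y,.055+.076*np.sin(a)) for y in(.043,-.113)]
    t=(proj(d["top"],W(p,E))-[190,160])*[400/260,400/230];s=(proj(d["side"],W(p,E))-[200,130])*[400/280,400/260]+[400,0]
    print(a,t.round().tolist(),s.round().tolist())
E
```

```text
0.7 [[148.0, 143.0], [269.0, 194.0]] [[572.0, 187.0], [627.0, 109.0]]
0.9 [[151.0, 131.0], [273.0, 183.0]] [[564.0, 177.0], [620.0, 100.0]]
1.1 [[154.0, 119.0], [277.0, 170.0]] [[555.0, 168.0], [612.0, 92.0]]
```

The free edge appears at about (157,118) and (280,165) in the top view, which matches 1.1 rad. I'll hand the job in.

```bash
python3 -c "from plant import r;print(r.close_job())"
```

```text
the job is handed in; nothing more can be done
None
```

Cap d, the rightmost, was the catch; pressing it sprang the battery door fully open (about 1.1 rad), the catch looked flush again after the hand withdrew, nothing was moved, and the job is handed in (no verdict was returned).

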